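# Open the gouge case's combination lock by feel and hand over its shackle

## Task

The gouge case is locked and its combination forgotten: turn the lock's black dial clockwise, feeling for the click where the dial stiffens and the steel U-shackle springs up, then draw the shackle straight up out of the lock. Carry it to the round cork-topped tray and finish while still holding it in the gripper there, legs pointing down, still, its ends about 10 cm above the middle of the tray; leave the tools and inks lying around alone.

Things in the scene. Friction and masses are not known exactly. Their poses are not given: they have to be found in the camera images.
- lockcase: fixed wooden gouge case (150 x 240 x 50 mm high) with a dark blue combination lock box (64 in x, 182 in y, 50 mm high) against its front; origin under the lock box's centre, at table height; own x points from lock to case (case spans x +34 to +184, y -120 to +120), z up. Dial axis at (0, +53); shackle middle at (0, -51)
- lock_top (a point): point on the lock's top (50 mm up) midway between its two square holes (44 mm apart along y) for the shackle's legs, about 1 mm play a side: draw straight up. A fixed steel hasp strap 22 mm wide, 6 mm thick, lies on the lock's top along x between the legs
- dial_grip (a point): grip point of the black dial, on its upright axis, 82 mm above the table. The dial is a round skirt of 48 mm dia (its top 59 mm above the table) with an upright bar grip 44 mm long, 14 mm thick, from 59 to 93 mm above the table; own x runs along the bar; pinch the bar across its 14 mm
- dial (a joint): dial angle in rad, grows clockwise from above, -0.6 to 4; at 0 the bar lies along the case's x; starts within 0.25 of 0. Hidden notch 0.5 to 2.3 rad clockwise of the start. Turns freely (under 0.1 N m) up to the notch; there a bolt clicks in, the shackle springs up 7 mm and the dial stiffens to a slipping stop (about 0.3 N m); the lock stays unlocked after
- shackle: loose square-bar steel U, 0.2 to 0.35 kg, 56 mm (y) x 12 mm (x) x 104 mm high; two 12 mm legs point down into the lock; origin midway between the leg ends, z up along the legs to the bow. Locked, its origin is about 9 mm above the table and it cannot be drawn; released it springs up 7 mm by itself; its ends leave the holes when it has risen 42 mm in all
- shackle_bow (a point): middle of the shackle's bow, a straight bar 12 x 12 mm, 56 mm long along y; 98 mm above the shackle's origin; pinch it from above across x; 44 mm free between bow and strap when locked
- tray: fixed round hand-over tray, 96 mm dia, 11 mm high, dark rim and cork top; origin under its centre at table height; to the left or right of the case
- inkslab: fixed marble inking slab 130 x 90 x 12 mm, on the other side from the tray; not used
- gouge_lid: carving gouge lying on the case lid, 145 x 18 x 18 mm, square pale-wood handle, brass ferrule, steel blade; its origin 50 mm up on the lid; bystander, to be left alone
- gouge_front: a like carving gouge lying on the table in front; bystander, to be left alone
- ink_can: ink can, 70 mm dia x 70 high; bystander, to be left alone
- jar: small jar, 60 mm dia x 85 high; bystander, to be left alone
- brayer: ink roller (brayer) with wooden handle, 90 mm wide roller, 40 high, 150 long; bystander, to be left alone
- whetstone: grey sharpening stone 60 x 150 x 25 mm; bystander, to be left alone
There are look-alikes about, which are no part of the job. There is more than one size of the tray; the job needs the middle-sized.

How it is judged (in metres and radians):
On the way, in this order (a step that is already met when the one before it is completed fails the run):
1. the dial's notch is found: the shackle has sprung up in the lock by itself, with no finger on it (z of shackle in the frame of lockcase above 0.0135 m and contact force between the fingers and shackle below 0.5 N), for 0.2 s.
2. the shackle has been drawn clear out of the lock (z of shackle in the frame of lockcase above 0.055 m), for 0.1 s.
At the end, for the whole second after the job is handed in: the shackle is held in the fingers (over 2 N), legs down within 0.3 rad of upright, its leg ends 60 to 180 mm above the table and within 45 mm of the tray's centre seen from above, moving slower than 30 mm/s, touching neither tray nor lock (height (world z) of shackle between 0.06 and 0.18 m and horizontal distance between shackle and tray below 0.045 m and angle between shackle's own z axis and vertical below 0.3 rad and contact force between the fingers and shackle above 2 N and linear speed of shackle below 0.03 m/s and contact force between shackle and tray below 0.1 N and contact force between shackle and lockcase below 0.1 N); the arm keeps its last pose, push and grip.
It fails at once if a bystanding tool, can, jar, roller or stone is moved by more than 30 mm (distance of any of gouge_lid, gouge_front, ink_can, jar, brayer, whetstone from where it was at the start of the episode above 0.03 m).
It also fails if it takes over 67 s, if anything falls off the work surface, if the arm or the gripper's body presses on something with over 40 N, if the wrist force passes 120 N, or if a joint passes its speed limit or range.

## Robot

A 6-joint arm with a two-finger parallel gripper is mounted at the origin on the work surface. World frame = base frame: x ahead of the robot, y to its left, z up, the work surface at z = 0. Lengths are in m, angles in degrees, forces in N, time in s.
With the tool pointing down it reaches from about 0.25 to 0.775 m from the base axis. Payload 4 kg.
Tool frame: the origin (TCP) lies midway between the tips of the shut fingers; the grasp point (between the pads) lies 19 mm behind it; z points along the fingers, y is the direction in which the jaws open and shut (so a half turn about z gives the same grasp; the last joint's range is limited). The gripper opens to 85 mm and grips with 20 to 120 N. Pads are 22 mm wide; open, the fingers measure 114 mm over their backs; the gripper's body (76 mm by 85 mm) begins 54 mm behind the grasp point. The pads swing forward as they close: fully open they stand 13 mm farther back than shut.
Start: joints at [59.811, 4.996, 78.535, -0, 96.463, -5.907], TCP at [0.226, 0.501, 0.192] pointing down, gripper open.
Joint ranges: [-177.83, 177.83], [-43.37, 116.18], [15.69, 146.23], [-61.86, 241.86], [9.47, 152.12], [-147.06, 147.06]. Speed limits (degrees/s): [159.86, 159.86, 180, 180, 180, 180].

## Interface

Orientations are given as [roll, pitch, yaw] about the fixed x, y, z axes, in that order (R = Rz(yaw) Ry(pitch) Rx(roll)).
In Python, from cell import * gives the robot as it stands. Calls block until the motion is done:
- goto(position, orientation): joint-space move of the TCP to a pose.
- move_l(position, rate=0.15, rot=None, force_limit=None): straight line of the TCP; rot=None keeps the orientation; rate is the mean speed in m/s. With force_limit (N) it stops when the force on the tool has changed by that much, and returns True; else False.
- movej(angles): joint-space move.
- set_gripper(opening, squeeze=None): finger opening in m; squeeze is the grip in N (None keeps the last); returns when the fingers have stopped.
- sleep(seconds).
- ik(position, orientation): joint angles nearest the present ones, or None.
- state(): the state.
- camera(name): name is "scene" or "top" or "wrist"; returns the picture (384x512x3 uint8, red, green, blue); there is no depth.
- calibration(name): a dict with "camera_matrix" (3x3 intrinsics, pixels), "distortion" ([k1, k2, p1, p2, k3] as OpenCV has them; the pictures are not rectified), "R" (3x3) and "t" (3): a world point X has camera coordinates R X + t. Camera axes: x right, y down, z forward; pixel columns grow to the right and rows downward; lengths in m; the calibration is good to about 2 mm. A picture is of the moment at which its call begins: read the wrist's pose just before it. calibration takes no time and is no camera call; for the wrist camera it gives the pose at the moment of the call.
A pose or a line that the arm cannot do raises MotionError and nothing moves.
- hand_in(): hands the job in, once; it reports no verdict.
Trained networks look in the newest picture that a camera, given by its name, has taken for a name from the list of things; names that differ only in an ending like _2 or _b are one class to them, and where a whole thing is asked for, a point or a joint stands for the part that bears it (a point fixed in the world has none). Each returns a list of dicts, best first, with "confidence" (0 to 1); they miss things now and then, are a little off and sometimes report something else, mostly with a low value. They report only what shows in the picture. A call takes as long as a camera call. They do not tell look-alikes from the thing itself.
- outline_of(thing, camera): "mask" (384x512 bool, what is visible of it) and "extent" ([centre column, centre row, width, height] in pixels, round what is visible of it).
The state is a dict: "time_s": time; "qpos": joint angles; "joint_velocities": joint speeds; "joint_torque": joint torques, N m; "position": TCP position; "eef_rot": TCP orientation; "contact_force": force on the tool from outside, world axes, zero at the start; "moment": the same for the moment, N m; "finger_gap": finger opening in m.
Only numpy, scipy, OpenCV 4.12 (cv2) and the standard library are available. Lean on these libraries where they do the work, as an engineer would, in place of code of your own. Each camera call takes 0.05 s, during which the arm holds its last target.

## Working session

There is one attempt and no reset: what is moved stays moved. The work goes in short steps, each a Python script; the robot and the scene stay as the last script left them, time stands still between calls to the robot, and variables do not carry over. Pictures are saved under pics/ and viewed, and the job is handed in when it is done.

```bash
ls; mkdir -p pics; python3 - <<'E'
from cell import *
import cv2
for n in ("scene","top"):
    im=camera(n); cv2.imwrite(f"pics/{n}0.png",cv2.resize(im[:,:,::-1],(768,576)))
    c=calibration(n); print(n,c)
    for t in ("lockcase","dial","shackle","tray","inkslab"):
        for d in outline_of(t,n): print(t,round(d["confidence"],2),[round(float(v),1) for v in d["extent"]])
print(state())
E
```

```text
pics
scene {'camera_matrix': array([[474.59351173,   0.        , 267.12567017],
       [  0.        , 474.59351173, 189.11440302],
       [  0.        ,   0.        ,   1.        ]]), 'distortion': array([-0.06615564,  0.        ,  0.        ,  0.        ,  0.        ]), 'R': array([[ 7.82252737e-01,  6.22960970e-01,  5.35161142e-04],
       [ 3.61249936e-01, -4.52921714e-01, -8.15083066e-01],
       [-5.07522551e-01,  6.37794286e-01, -5.79343861e-01]]), 't': array([-0.44944437, -0.06507371,  1.5611523 ])}
lockcase 0.58 [270.3, 243.1, 112.8, 92.3]
lockcase 0.22 [297.1, 234.8, 46.6, 30.8]
dial 0.75 [256.3, 206.3, 18.0, 18.8]
shackle 0.84 [233.2, 222.2, 17.8, 34.3]
tray 0.86 [320.9, 170.7, 29.1, 21.7]
tray 0.7 [271.1, 241.2, 111.4, 94.9]
tray 0.64 [325.9, 145.9, 33.1, 23.5]
inkslab 0.95 [147.1, 306.2, 67.3, 46.3]
inkslab 0.48 [233.4, 222.6, 18.6, 25.6]
top {'camera_matrix': array([[359.7626438 ,   0.        , 254.12558453],
       [  0.        , 359.7626438 , 194.03544463],
       [  0.        ,   0.        ,   1.        ]]), 'distortion': array([0.03607448, 0.        , 0.        , 0. 
[... 617 characters left out ...]
 [393.0, 142.3, 30.6, 23.6]
{'time_s': 0.6, 'qpos': array([ 5.98108858e+01,  4.99529904e+00,  7.85341910e+01,  5.31629341e-04,
        9.64633181e+01, -5.90705954e+00]), 'joint_velocities': array([-0.05582265,  0.03976852, -0.09058352, -0.0252658 ,  0.00191884,
       -0.01732479]), 'joint_torque': array([-9.86192463e-04, -3.51448596e+01, -3.13268924e+01, -9.69322832e-05,
        3.55603443e-04,  7.69093162e-06]), 'position': array([0.22618924, 0.50136573, 0.19235946]), 'eef_rot': array([1.79992792e+02, 2.14718917e-04, 1.55718005e+02]), 'contact_force': array([-1.14833175,  1.07665963,  0.41864608]), 'moment': array([-0.09079495,  0.03588184,  0.01175912]), 'finger_gap': 0.08496606560351737}
```

View pics/scene0.png

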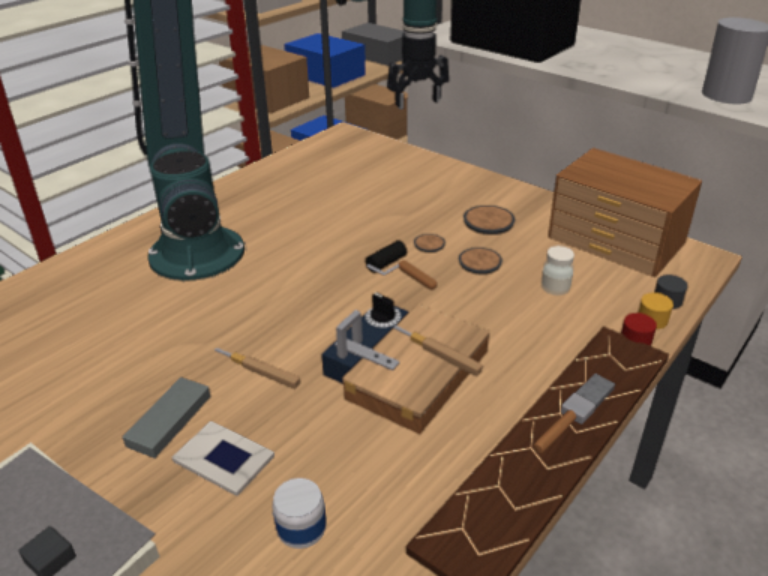

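View pics/top0.png

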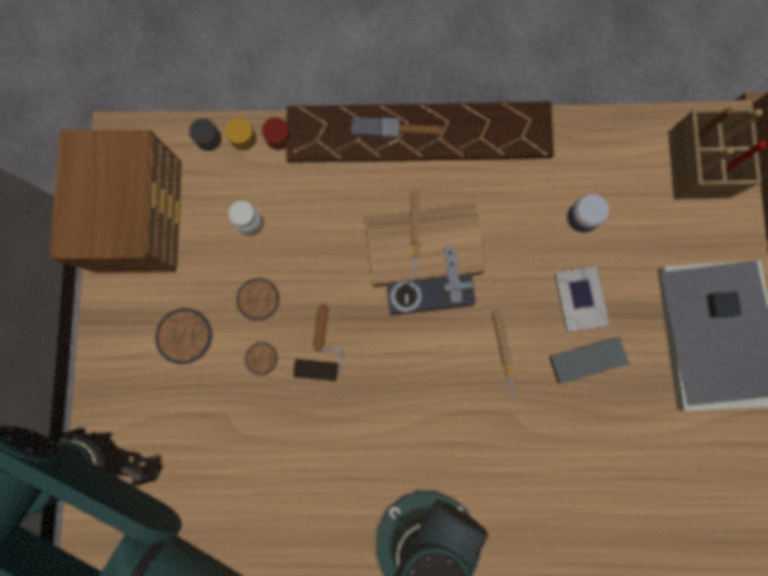

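The top view shows the lock at about (432,295) in the enlarged picture. The dial is left of it at (406,295), the shackle right at (458,288), and three trays lie on the left at (258,299), (183,335) and (261,358). Next I'll project these and measure their sizes.

```bash
cat > h.py <<'E'
from cell import *
import cv2, numpy as np
def ray(c,uv):
    K=c["camera_matrix"];p=cv2.undistortPoints(np.array(uv,float).reshape(-1,1,2),K,c["distortion"]).reshape(-1,2)
    d=np.c_[p,np.ones(len(p))]@c["R"]; o=-c["R"].T@c["t"]; return o,d
def onz(c,uv,z):
    o,d=ray(c,uv); return o+d*((z-o[2])/d[:,2])[:,None]
def proj(c,X):
    X=np.array(X,float).reshape(-1,3)
    return cv2.projectPoints(X,cv2.Rodrigues(c["R"])[0],c["t"],c["camera_matrix"],c["distortion"])[0].reshape(-1,2)
E
python3 - <<'E'
from h import *
im=camera("top");c=calibration("top")
for d in outline_of("tray","top"):
    m=d["mask"].astype(np.uint8);ct=max(cv2.findContours(m,0,cv2.CHAIN_APPROX_NONE)[0],key=len)
    p=onz(c,ct[:,0],0.011)[:,:2].astype(np.float32);(cc,wh,a)=cv2.minAreaRect(p)
    print(d["extent"],d["confidence"],cc,wh)
print("dial",onz(c,[[270.5,196]],.082),"bow",onz(c,[[306,191]],.107))
# dark-blue corners approx (lock top)
for uv in ([258,188],[316,184],[259,208],[317,204]): print(onz(c,[uv],.05))
cv2.imwrite("pics/topcrop.png",cv2.resize(im[120:230,225:345,::-1],(780,715)if 0 else (640,587),interpolation=cv2.INTER_CUBIC))
E
```

```text
[123.7, 223.9, 36.5, 35.9] 0.81 (0.42757827043533325, 0.5148876309394836) (0.11712456494569778, 0.11611339449882507)
[172.9, 198.9, 26.3, 27.0] 0.72 (0.5070546865463257, 0.3572610914707184) (0.09497591853141785, 0.09230560064315796)
[174.9, 241.1, 27.1, 22.2] 0.62 (0.3771384358406067, 0.34604912996292114) (0.07076795399188995, 0.07077792286872864)
[164.6, 144.9, 24.6, 18.7] 0.22 (0.6900442242622375, 0.3889361023902893) (0.08820005506277084, 0.05887734889984131)
dial [[0.5029788  0.03598644 0.082     ]] bow [[ 0.51337483 -0.069699    0.107     ]]
[[0.53352643 0.07408573 0.05      ]]
[[ 0.54415645 -0.10947401  0.05      ]]
[[0.4698143  0.07165035 0.05      ]]
[[ 0.48046601 -0.11040809  0.05      ]]
```

View pics/topcrop.png

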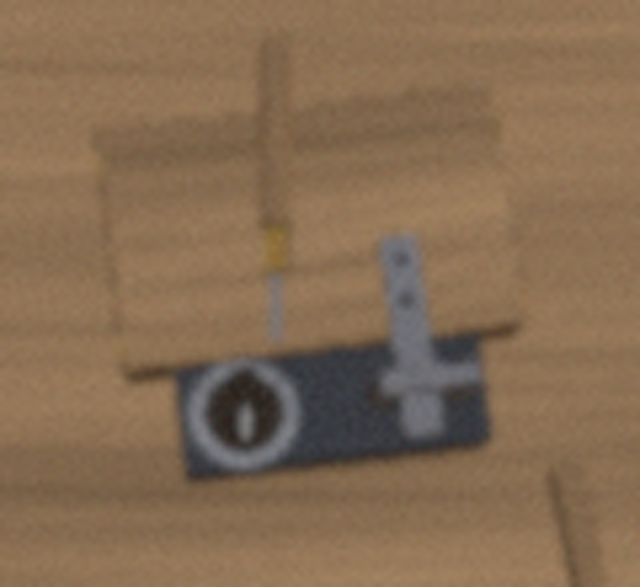

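Tray (0.507, 0.357) measures about 94 mm, against 71 and 117 for the other two, so it's the middle-sized one. Now a wrist-camera look above the lock.

```bash
python3 - <<'E'
from h import *
goto([0.45,0.0,0.33],[180,0,184])
im=camera("wrist");c=calibration("wrist");cv2.imwrite("pics/w1.png",cv2.resize(im[:,:,::-1],(768,576)))
np.savez("w1.npz",im=im,**c)
print(state()["qpos"],state()["time_s"])
for t in ("dial","shackle","lockcase"):
    for d in outline_of(t,"wrist"): print(t,d["confidence"],d["extent"])
print(proj(c,[[0.503,.036,.082],[.513,-.07,.107]])*1.5)
E
```

```text
[-7.15479940e+00 -6.94254584e+00  7.47887680e+01  1.09958923e-02
  1.12185195e+02 -1.01214787e+02] 2.7833
dial 0.69 [280.5, 192.3, 30.3, 36.4]
shackle 0.84 [210.9, 196.3, 45.3, 21.4]
lockcase 0.77 [247.7, 226.6, 146.2, 131.8]
[[420.97686043 290.02458531]
 [308.66098718 300.08101863]]
```

View pics/w1.png

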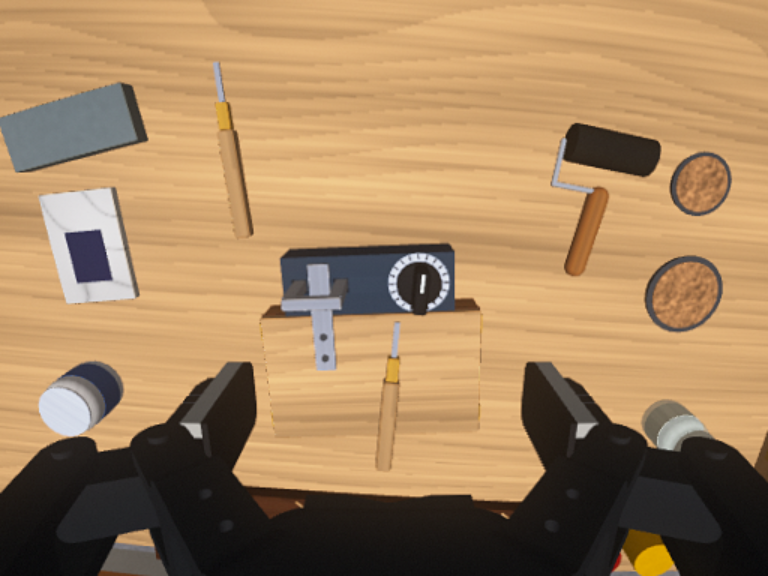

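The wrist view shows the lock, with the dial at (420,284) and the bow bar at (312,302). I'll zoom in to read the edges.

```bash
python3 - <<'E'
import cv2,numpy as np
im=np.load("w1.npz")["im"]
cv2.imwrite("pics/w1c.png",cv2.resize(im[155:215,180:310,::-1],(780,360),interpolation=cv2.INTER_CUBIC))
E
```

```text
(no output)
```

View pics/w1c.png

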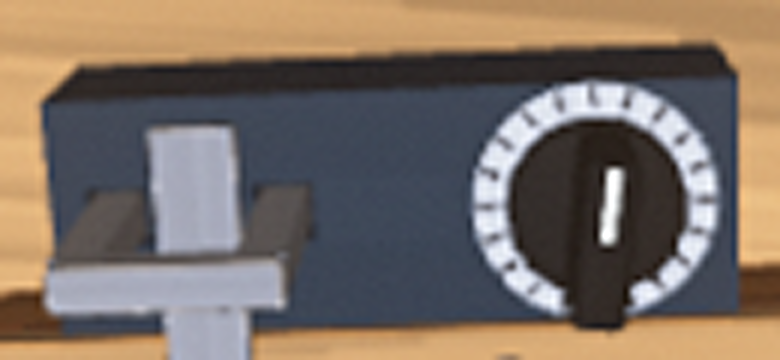

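```bash
python3 - <<'E'
from h import *
from scipy.optimize import least_squares
z=np.load("w1.npz");c={k:z[k] for k in("camera_matrix","distortion","R","t")}
px=lambda a:(np.array(a,float)+.5)/6-.5+np.array([180,155])
M=np.array([[-32,-91,50],[-32,91,50],[32,91,50],[32,-91,50],[-32,-91,0],[-32,91,0],[0,53,52]])/1000
P=px([[45,100],[737,75],[738,312],[62,333],[78,66],[717,45],[596,203]])
def W(p,M):
    s,k=np.sin(p[2]),np.cos(p[2]);return np.c_[M[:,0]*k-M[:,1]*s+p[0],M[:,0]*s+M[:,1]*k+p[1],M[:,2]]
r=least_squares(lambda p:(proj(c,W(p,M))-P).ravel(),[.51,-.017,.05],loss="soft_l1")
p=r.x;print(p,np.degrees(p[2]));print((proj(c,W(p,M))-P).round(2))
D=W(p,np.array([[0,53,82],[0,-51,107],[-.0,-51,50]])/1000);print("dial,bow",D)
# bar mark
q=onz(c,px([[613,170],[607,243]]),.093);d=q[1]-q[0];print(q,"bar yaw",np.degrees(np.arctan2(d[1],d[0])),"len",np.hypot(*d[:2]))
B=onz(c,px([[45,262],[290,253],[287,303],[48,312]]),.107);print(B.mean(0),B)
B=onz(c,px([[45,262],[282,253]]),.113);print(B)
np.save("lock.npy",p)
E
```

```text
[ 0.50955534 -0.01724267  0.10521533] 6.028394148941296
[[-1.08  0.18]
 [ 0.62  0.4 ]
 [ 0.2   0.03]
 [ 0.04  0.11]
 [ 0.12 -0.37]
 [-0.16 -0.48]
 [ 0.01  0.11]]
dial,bow [[ 0.50398921  0.03546423  0.082     ]
 [ 0.51491143 -0.06796064  0.107     ]
 [ 0.51491143 -0.06796064  0.05      ]]
[[0.48430437 0.03509232 0.093     ]
 [0.50240526 0.03532232 0.093     ]] bar yaw 0.727975725118392 len 0.018102348783521478
[ 0.5152385  -0.06761276  0.107     ] [[ 0.51224327 -0.09628706  0.107     ]
 [ 0.50594148 -0.03923143  0.107     ]
 [ 0.51823008 -0.03941004  0.107     ]
 [ 0.52453917 -0.09552252  0.107     ]]
[[ 0.51026729 -0.0949356   0.113     ]
 [ 0.50419014 -0.04055522  0.113     ]]
```

The fit agrees with the top view to about 2 mm, and the bow bar lands within 1 mm. Now to grip the dial's bar.

```bash
python3 - <<'E'
from h import *
set_gripper(0.05,60)
goto([0.504,0.0355,0.15],[180,0,181])
print(move_l([0.504,0.0355,0.066],rate=0.08,force_limit=15))
s=state();print(s["position"],s["contact_force"],s["time_s"],s["qpos"])
set_gripper(0.0,60)
s=state();print(s["finger_gap"],s["position"],s["contact_force"],s["moment"],s["time_s"])
im=camera("wrist");cv2.imwrite("pics/w2.png",cv2.resize(im[:,:,::-1],(768,576)))
E
```

```text
False
[0.50463951 0.03547538 0.06677884] [-0.32953231  0.12661261 -0.10167389] 5.3583 [-2.40168631e+00  2.76186197e+00  9.53837152e+01 -1.40606231e-03
  8.17622872e+01 -9.34034156e+01]
-2.5316711896613243e-05 [0.50399083 0.03551781 0.06602218] [-0.31704858  1.03087133 -0.59778541] [ 0.01594096 -0.00548739 -0.01084294] 5.8917
```

View pics/w2.png

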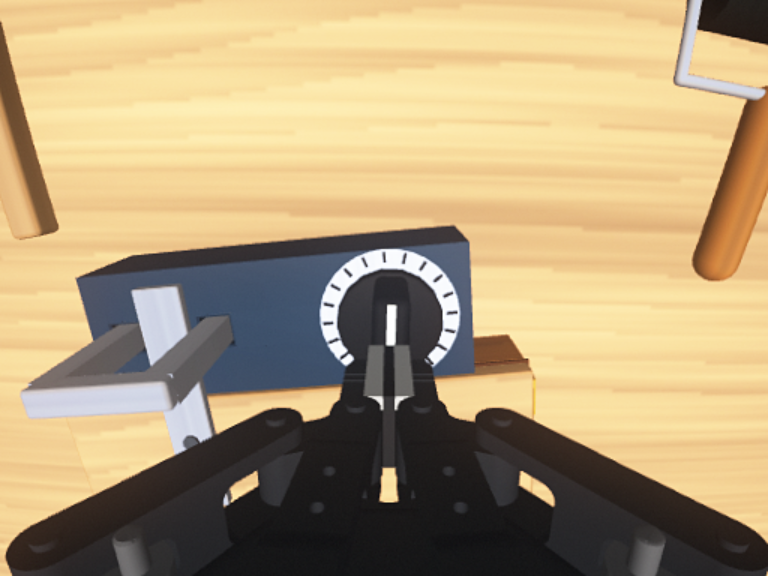

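The fingers shut to 0 and missed the bar: they appear beyond its far end, at (390,370). I'll check the wrist projection against this.

```bash
python3 - <<'E'
from h import *
for n in("wrist","scene"):
    im=camera(n);c=calibration(n);s=state();p=s["position"]
    np.savez("w2%s.npz"%n,im=im,**c)
    print(n,proj(c,[p,p+[0,0,.019],[0.504,0.0355,.052],[.515,-.068,.107]])*1.5)
    print("cam pos",-c["R"].T@c["t"], "R", c["R"].round(3).tolist())
    if n=="scene": cv2.imwrite("pics/s2.png",cv2.resize(im[110:260,170:370,::-1],(800,600),interpolation=cv2.INTER_CUBIC))
c=calibration("wrist")
print(onz(c,np.array([[390,315]])/1.5,.052))
E
```

```text
wrist [[390.09533394 329.53698903]
 [390.28791541 347.5272676 ]
 [389.9631693  318.33901385]
 [100.3562913  394.17248307]]
cam pos [0.43286991 0.03343558 0.24743354] R [[-0.018, 1.0, 0.0], [0.96, 0.017, 0.278], [0.278, 0.005, -0.96]]
scene [[382.4480398  309.68943719]
 [382.29582324 301.29414066]
 [382.56583938 315.77159555]
 [347.73947108 322.12564288]]
cam pos [ 1.16740696 -0.74518101  0.85164405] R [[0.782, 0.623, 0.001], [0.361, -0.453, -0.815], [-0.508, 0.638, -0.579]]
[[0.50238137 0.03548623 0.052     ]]
```

View pics/s2.png

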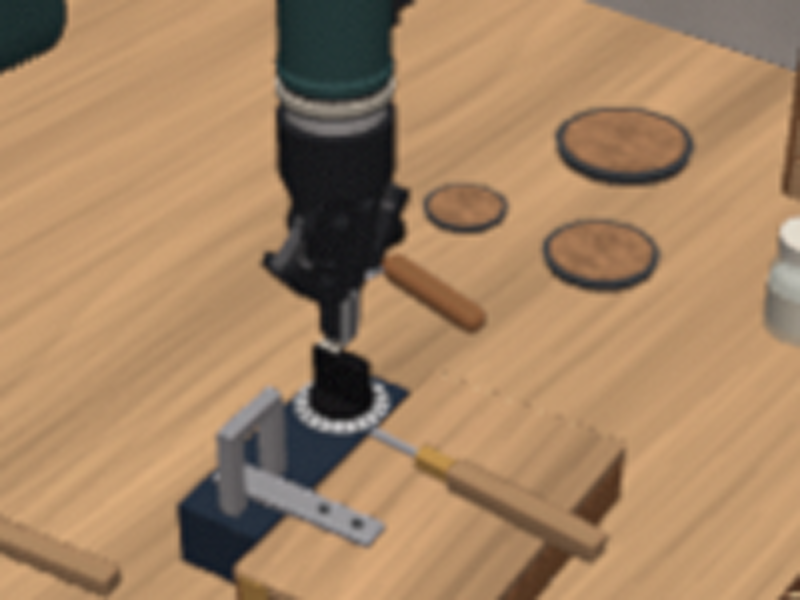

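In the scene view the shut fingers sit above the dial's bar, about 30 mm higher than the reported TCP. I'll triangulate the tip.

```bash
python3 - <<'E'
from h import *
im=np.load("w2wrist.npz")["im"];cv2.imwrite("pics/w2c.png",cv2.resize(im[180:280,200:320,::-1],(720,600),interpolation=cv2.INTER_CUBIC))
im=np.load("w2scene.npz")["im"];cv2.imwrite("pics/s2c.png",cv2.resize(im[160:230,220:290,::-1],(600,600),interpolation=cv2.INTER_CUBIC))
cs=calibration("scene");cw=calibration("wrist")
for us,uw in (([254.5,195.5],[260,230]),):
    o1,d1=ray(cs,[us]);o2,d2=ray(cw,[uw]);d1=d1[0];d2=d2[0]
    a=np.linalg.lstsq(np.c_[d1,-d2],o2-o1,rcond=None)[0];print(o1+a[0]*d1,o2+a[1]*d2)
print(state()["position"],state()["contact_force"])
# expected height line in scene: pixel of axis at heights
for z in(.06,.08,.09,.1,.11): print(z,(proj(cs,[[.504,.0355,z]])[0]-[220,160])*600/70,(proj(cw,[[.504,.0355,z],[.493,.0355,z]])-[200,180])*6)
E
```

```text
[0.50018345 0.03886414 0.09921002] [0.49733466 0.03521912 0.09793804]
[0.5039806  0.03550226 0.06596175] [-0.33462375  0.65562335 -0.03034662]
0.06 [300.01572349 413.13500848] [[360.11666666 218.37986014]
 [362.05424176 122.93655227]]
0.08 [299.10445308 362.88677872] [[360.87896595 290.05579203]
 [363.04155894 185.64404337]]
0.09 [298.64338545 337.41762778] [[361.32310075 331.86893133]
 [363.61888799 222.35241667]]
0.1 [298.1786492  311.71475545] [[361.81886144 378.58888977]
 [364.26520522 263.4829185 ]]
0.11 [297.71020878 285.77534303] [[362.37563002 431.1172294 ]
 [364.99348956 309.87507702]]
```

View pics/w2c.png

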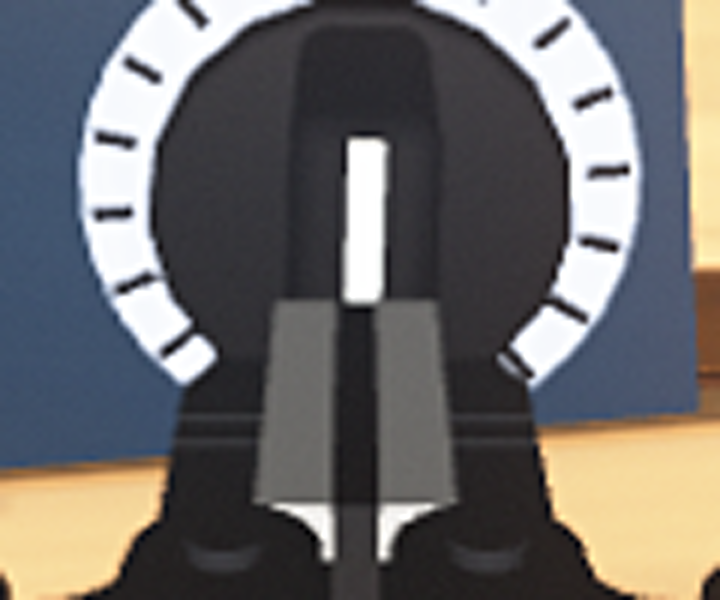

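View pics/s2c.png

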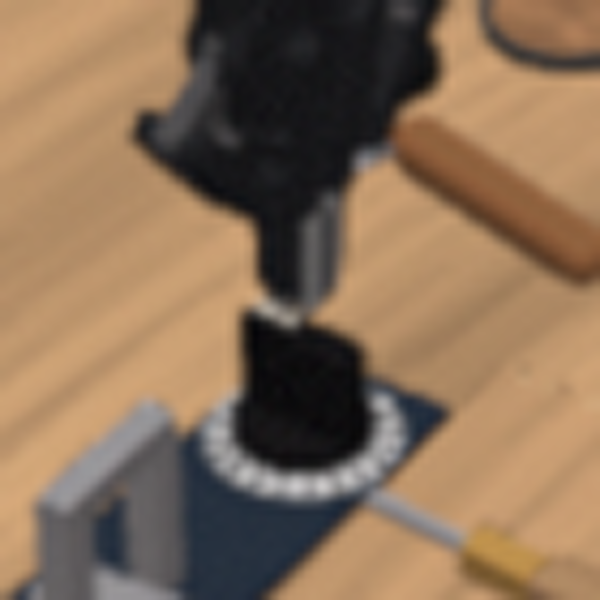

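Triangulated tips are at z≈0.098 while the state reports 0.066, so the fingers end about 30 mm short of the stated TCP. A gentle touch on the bar's top, known to be 93 mm up, will measure this offset.

```bash
python3 - <<'E'
from h import *
p=state()["position"]
print(move_l([p[0],p[1],p[2]-0.022],rate=0.02,force_limit=5))
s=state();print(s["position"],s["contact_force"],s["time_s"])
im=camera("scene");cv2.imwrite("pics/s3.png",cv2.resize(im[160:230,220:290,::-1],(600,600),interpolation=cv2.INTER_CUBIC))
E
```

```text
True
[0.50403037 0.03552858 0.05404022] [-0.16656686 -0.39559446  4.8940362 ] 6.7167
```

View pics/s3.png

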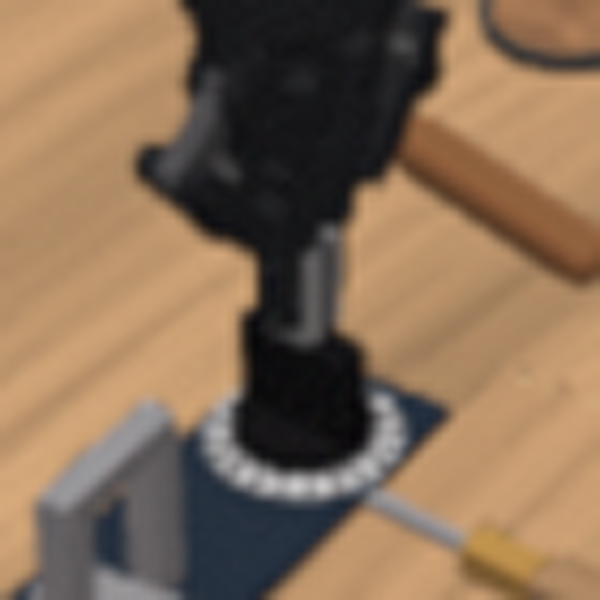

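Touch at a reported z of 0.054 means the real tips are 39 mm behind the stated TCP, so I'll correct by that from here on. Next is to open, descend so the tips are at about 66 mm, and grip.

```bash
python3 - <<'E'
from h import *
x,y=0.504,0.0355
move_l([x,y,0.075],rate=0.1)
set_gripper(0.05,60)
print(move_l([x,y,0.028],rate=0.06,force_limit=8))
s=state();print(s["position"],s["contact_force"])
set_gripper(0.0,60)
s=state();print(s["finger_gap"],s["position"],s["contact_force"],s["moment"],s["time_s"])
im=camera("wrist");cv2.imwrite("pics/w4.png",cv2.resize(im[:,:,::-1],(768,576)))
E
```

```text
False
[0.50438906 0.03547466 0.02839337] [ 0.05596544 -0.73264323  0.05804631]
0.012889154013586755 [0.50432395 0.03593268 0.02867434] [-0.62929     2.92743728  4.05808141] [0.33344685 0.15510438 0.07702898] 9.0167
```

View pics/w4.png

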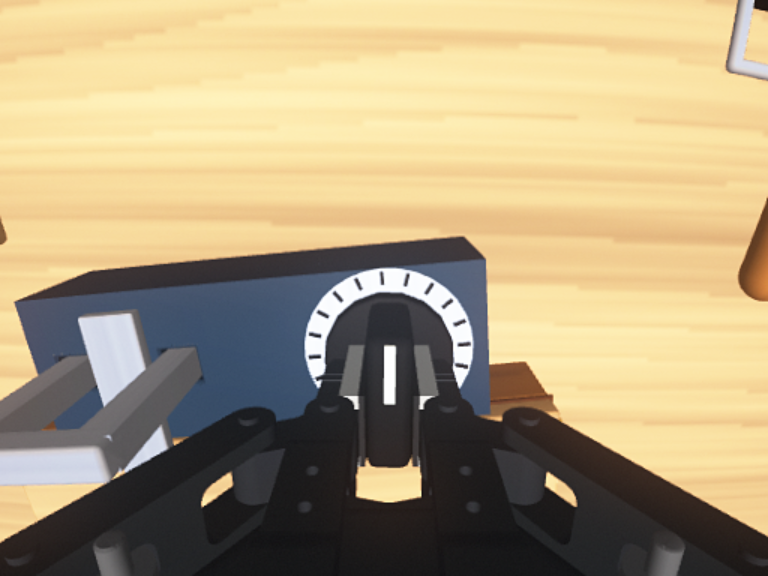

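The bar is gripped (gap 12.9 mm, flat pads). Now turning clockwise in small steps while watching the moment.

```bash
python3 - <<'E'
from h import *
q=np.array(state()["qpos"]);q0=q[5];s=state();m0=s["moment"][2];ms=[]
for i in range(36):
    q[5]+=4; movej(q); s=state(); mz=s["moment"][2]; ms.append(mz)
    print(round(q[5]-q0),round(mz,3),np.abs(s["contact_force"]).max().round(1),end=" | ")
    if i>2 and abs(mz-np.median(ms[-6:]))>0.12: break
print(s["eef_rot"],s["time_s"],s["finger_gap"],s["position"])
im=camera("wrist");cv2.imwrite("pics/w5.png",cv2.resize(im[:,:,::-1],(768,576)))
E
```

```text
4 -0.174 1.9 | 8 0.02 1.7 | 12 -0.019 1.7 | 16 -0.096 2.1 | 20 -0.205 1.8 | 24 0.161 1.7 | [ 1.79970376e+02 -6.69751664e-02  1.57207756e+02] 10.5667 0.012585760985287865 [0.50430992 0.0359496  0.02866838]
```

View pics/w5.png

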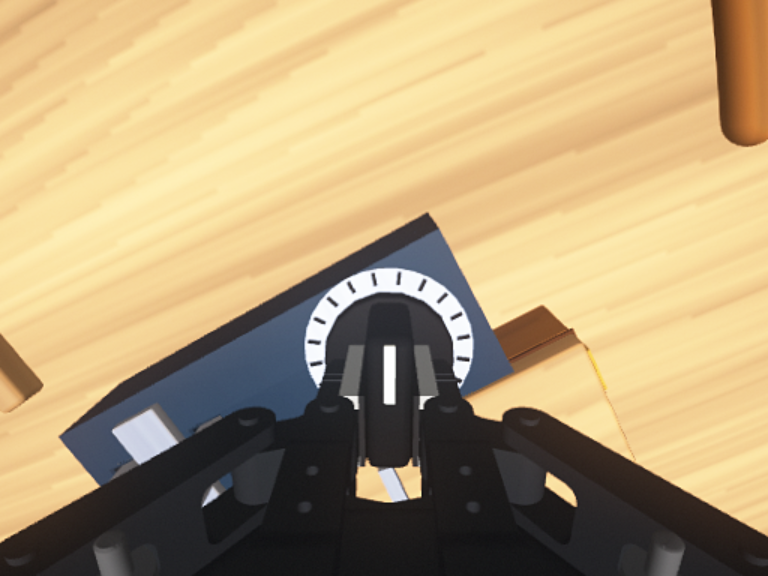

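The dial turns with the tool, 24° so far. Single moment readings are noisy at ±0.2, so I'll average them and cross-check the shackle's height in the scene camera.

```bash
python3 - <<'E'
from h import *
q=np.array(state()["qpos"]);q0=-93.4034
ref=cv2.cvtColor(np.load("w2scene.npz")["im"],cv2.COLOR_RGB2GRAY)
def shift():
    g=cv2.cvtColor(camera("scene"),cv2.COLOR_RGB2GRAY)
    t=ref[208:222,222:232]  # shackle bow corner / left leg
    r=cv2.matchTemplate(g[194:230,217:240],t,cv2.TM_CCOEFF_NORMED);_,v,_,l=cv2.minMaxLoc(r);return (l[0]-5,l[1]-14,round(v,2))
def mom():
    a=[]
    for _ in range(6): sleep(0.02); a.append(state()["moment"][2])
    return np.mean(a)
print(shift(),mom())
hi=0
for i in range(22):
    q[5]+=6; movej(q); m=mom(); sh=shift()
    print(round(q[5]-q0),round(m,3),sh,end=" | ")
    hi=hi+1 if (sh[1]<=-2 or abs(m)>.25) else 0
    if hi>=2: break
s=state();print(s["eef_rot"],s["time_s"],s["finger_gap"],s["contact_force"])
im=camera("scene");cv2.imwrite("pics/s6.png",cv2.resize(im[160:250,210:320,::-1],(733,600),interpolation=cv2.INTER_CUBIC))
E
```

```text
(0, 0, 1.0) -0.024298441152869363
30 0.151 (0, 0, 1.0) | 36 0.092 (0, 0, 1.0) | 42 -0.307 (-1, -1, 0.91) | 48 -0.091 (-1, -1, 0.9) | 54 0.01 (-1, -1, 0.9) | 60 0.02 (-1, -1, 0.9) | 66 0.195 (-1, -1, 0.9) | 72 0.198 (-1, -1, 0.91) | 78 0.206 (-1, -1, 0.91) | 84 0.249 (-1, -1, 0.9) | 90 0.226 (-1, -1, 0.9) | 96 0.213 (-1, -1, 0.9) | 102 0.211 (-1, -1, 0.9) | 108 0.216 (-1, -1, 0.9) | 114 0.217 (-1, -1, 0.9) | 120 0.179 (-1, -1, 0.9) | 126 0.198 (-1, -1, 0.9) | 132 0.216 (-1, -1, 0.9) | 138 0.223 (-1, -1, 0.9) | 144 0.214 (-1, -1, 0.9) | 150 0.214 (-1, -1, 0.91) | 156 0.225 (-1, -1, 0.9) | [-1.79934255e+02  1.60168808e-02  2.53153213e+01] 19.5667 0.012728958226246433 [0.14627294 3.52343918 1.58551205]
```

View pics/s6.png

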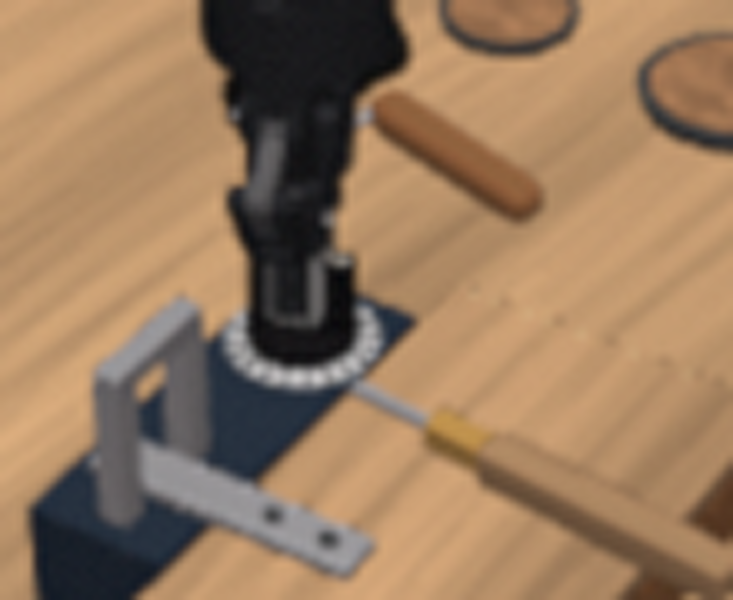

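The shackle moved up between 36° and 42° of turn, and the dial then held a steady 0.21 N m of resistance. I'll let go, rise, and verify the spring-up and bow position with the wrist camera.

```bash
python3 - <<'E'
from h import *
set_gripper(0.045,80)
p=state()["position"]
move_l([p[0],p[1],0.13],rate=0.15)
goto([0.45,-0.068,0.22],[180,0,96])
for n in("wrist","scene"):
    im=camera(n);c=calibration(n);np.savez("w7%s.npz"%n,im=im,**c)
    L=np.load("lock.npy")
    print(n,[ (proj(c,[[.5149,-.068,z]])[0]).round(1) for z in(.107,.114)])
    for d in outline_of("shackle",n): print(d["confidence"],d["extent"])
    if n=="wrist": cv2.imwrite("pics/w7.png",cv2.resize(im[:,:,::-1],(768,576)))
    else:cv2.imwrite("pics/s7.png",cv2.resize(im[190:240,210:260,::-1],(600,600),interpolation=cv2.INTER_CUBIC))
print(state()["time_s"],state()["qpos"])
E
```

```text
wrist [array([324. , 184.3]), array([325.5, 186.1])]
0.58 [321.7, 181.3, 25.0, 64.6]
scene [array([231.8, 214.7]), array([231.7, 212.5])]
0.87 [233.3, 223.9, 21.6, 32.9]
22.3667 [-1.57068880e+01 -7.40126421e+00  8.76430392e+01  2.94341171e-03
  9.98096474e+01 -2.17221625e+01]
```

View pics/w7.png

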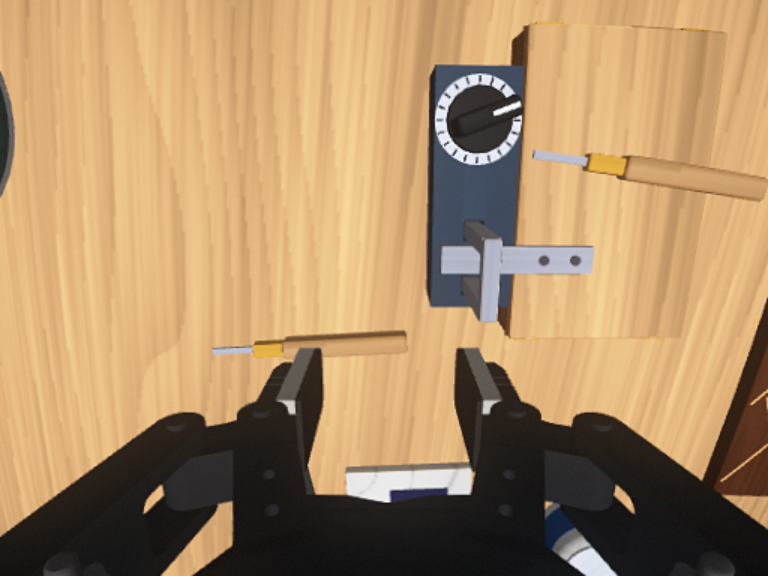

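View pics/s7.png

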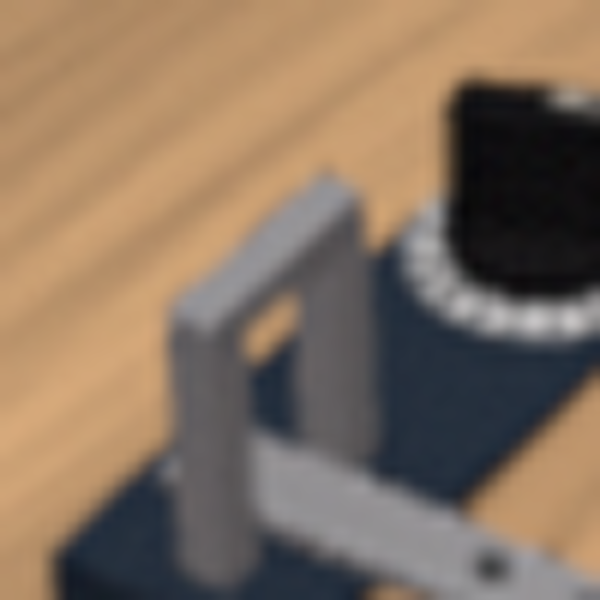

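The shackle is raised: its bow top centre is at scene row ≈211.2, where z=0.120 predicts 210.6. The dial shows about 160° of turn. Next I'll localise the bow, grasp it and draw it up.

```bash
python3 - <<'E'
from h import *
z=np.load("w7wrist.npz");c={k:z[k] for k in("camera_matrix","distortion","R","t")}
b=onz(c,np.array([[491,239],[488.5,319],[489.5,278]])/1.5,.12);print(b)
x,y=(b[2][:2]+[.5149,-.068])/2; print(x,y)
if abs(b[2][0]-.5149)>.006 or abs(b[2][1]+.068)>.008: raise SystemExit
goto([x,y,0.13],[180,0,96])
print(move_l([x,y,0.05],rate=0.06,force_limit=6))
s=state();print(s["position"],s["contact_force"],s["time_s"])
im=camera("scene");cv2.imwrite("pics/s8.png",cv2.resize(im[160:250,190:300,::-1],(733,600),interpolation=cv2.INTER_CUBIC))
E
```

```text
[[ 0.51087732 -0.04073574  0.12      ]
 [ 0.51807855 -0.09332055  0.12      ]
 [ 0.51408309 -0.06574157  0.12      ]]
0.5144915439696416 -0.06687078567633839
False
[ 0.51491709 -0.06696766  0.0505717 ] [ 0.24272088  0.44767075 -0.46219183] 24.3667
```

View pics/s8.png

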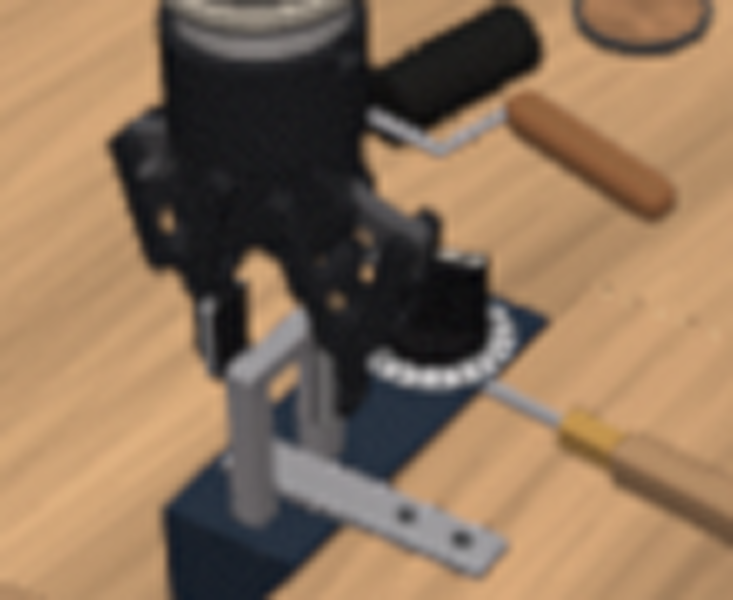

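The fingers straddle the bow, one each side of it. Closing and drawing up.

```bash
python3 - <<'E'
from h import *
set_gripper(0.0,80)
s=state();print(s["finger_gap"],s["contact_force"],s["moment"])
p=s["position"]
if s["finger_gap"]<.008: raise SystemExit
print(move_l([p[0],p[1],p[2]+.02],rate=0.04,force_limit=25)); s=state();print(s["finger_gap"],s["contact_force"],s["position"])
print(move_l([p[0],p[1],p[2]+.14],rate=0.08,force_limit=40)); sleep(.2);s=state();print(s["finger_gap"],s["contact_force"],s["position"],s["time_s"])
im=camera("scene");cv2.imwrite("pics/s9.png",cv2.resize(im[120:260,180:340,::-1],(686,600),interpolation=cv2.INTER_CUBIC))
E
```

```text
0.010519484358151837 [1.04263902 0.97035067 1.20508056] [0.05855406 0.01084236 0.0100769 ]
False
0.010519038480491594 [ 0.4389601   0.19479003 -3.16442186] [ 0.51470511 -0.06688384  0.07036425]
False
0.010942174187088474 [-0.59082425 -0.34810414 -2.47043468] [ 0.51466969 -0.06685172  0.18999566] 27.325
```

View pics/s9.png

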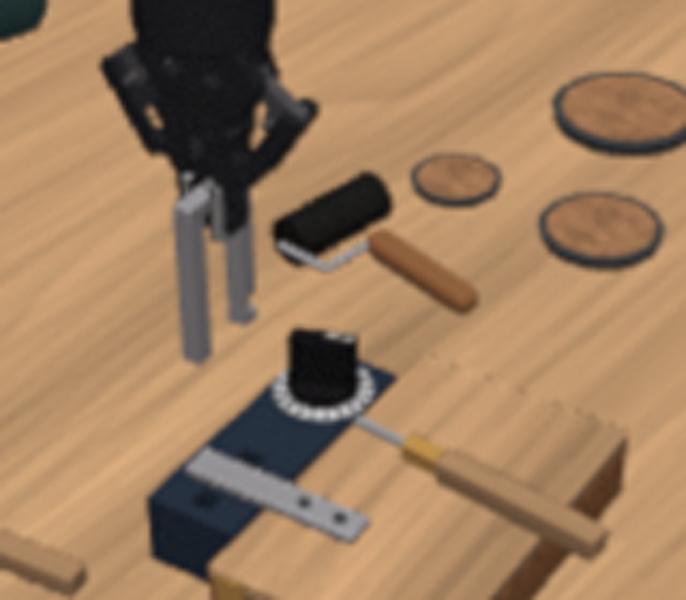

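The shackle is out and hanging legs-down. Carrying it to the middle tray.

```bash
python3 - <<'E'
from h import *
move_l([0.507,0.357,0.19],rate=0.15)
move_l([0.507,0.357,0.142],rate=0.08); sleep(.3)
s=state();print(s["finger_gap"],s["contact_force"],s["position"],s["eef_rot"],s["time_s"])
for n in("scene","top"):
    im=camera(n);c=calibration(n);cv2.imwrite(f"pics/{n}10.png",cv2.resize(im[70:220,240:400,::-1] if n=="scene" else im[130:280,90:250,::-1],(640,600),interpolation=cv2.INTER_CUBIC))
    o=np.array([240,70]) if n=="scene" else np.array([90,130])
    print(n,((proj(c,[[.507,.357,.108],[.507,.357,.011],[.507,.357,.206]])-o)*4).round())
E
```

```text
0.010440202645786345 [ 0.10411874 -0.15147905 -2.54476628] [0.50728648 0.35717199 0.14269574] [ 1.79936586e+02 -2.92291876e-02  9.60009852e+01] 31.4
scene [[327. 307.]
 [319. 411.]
 [336. 193.]]
top [[295. 259.]
 [326. 276.]
 [257. 238.]]
```

View pics/scene10.png

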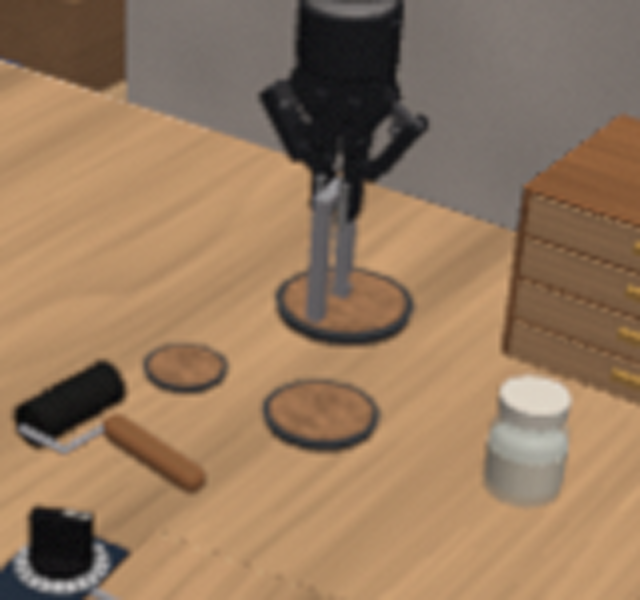

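View pics/top10.png

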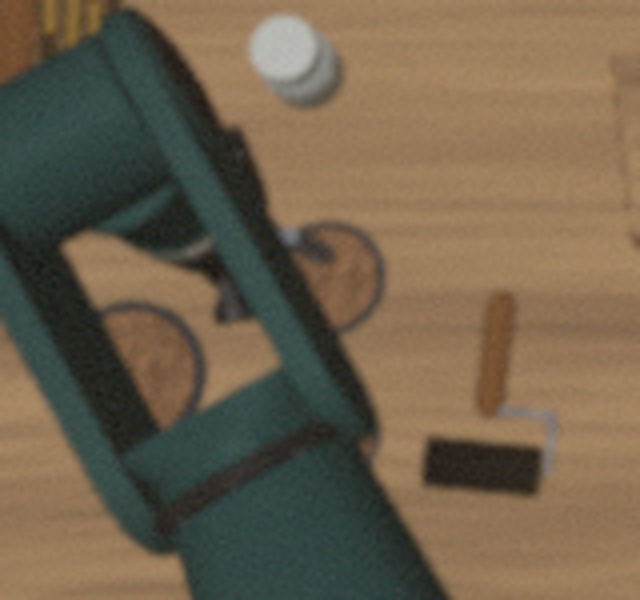

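In the scene view the leg ends' midpoint is at (330,305), and the target point, 0.108 m above the tray's centre, projects to (327,307). The shackle is upright, still and firmly held, so I'm handing in.

```bash
python3 - <<'E'
from h import *
s=state();print(s["finger_gap"],np.abs(s["joint_velocities"]).max());hand_in()
E
```

```text
0.010939208750241215 0.1361191069201098
the job is handed in; nothing more can be done
```

The lock is open, and I handed the job in with the shackle held legs-down over the middle-sized tray, at about 32 s of the 67 s allowed. No verdict came back.

- **Dial:** I pinched the bar and turned it clockwise. The shackle sprang up after about 40°, with no finger on it. I missed the click and turned the dial on to 156°, against a steady 0.21 N m (about 0.3 expected).
- **Shackle:** I gripped the bow from above with 80 N and drew it straight up out of the lock, with little resistance. I then carried it to the tray at (0.507, 0.357), which measured about 94 mm across; the other two measured 71 and 117 mm.
- **Last checks:**
  - The leg ends sit about 0.108 m above the table, over the tray's centre to within about 1 pixel in the scene camera (a few mm).
  - The shackle is upright and still, and the gripper gap is 10.5–10.9 mm on the 12 mm bar.
  - In the views I took, nothing else looked moved; I did not measure the bystanders.

**What disagreed:**
- **Tool length:** the shut fingertips ended about 39 mm short of the stated TCP. My first try on the dial therefore closed on air. I measured the offset by touching the top of the dial bar gently and corrected for it from then on.
- **Moment readings:** while turning they were noisy (about ±0.2 N m), so I judged the release from the pictures as well.
- **Spring-up height:** before drawing, I measured about 1.7 pixels of rise where 7 mm predicts 2.1. That is about 6 mm, above the 4.5 mm needed.

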